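# Pin a foot-rail bracket and its slipped backing disc into line

## Task

The backing disc under the foot-rail bracket has slipped, so its hole no longer lines up with the bracket's. Take the tapered pin out of its wooden holder, feel its point through both holes and work it down to pull the disc into line, until the pin's collar sits fully home on the bracket plate, then let go. Go gently: never press the pin against the bracket or disc harder than about 40 newtons, do not push on the bracket with the fingers, and leave the glass, jar and screwdriver where they are.

Things in the scene. Friction and masses are not known exactly. Their poses are not given: they have to be found in the camera images.
- pin: Loose tapered steel pin, 0.10 to 0.16 kg, upright in its holder at the start, collar resting on the holder's top. Origin on its axis at the collar's underside, z up along the axis. Above the origin: collar 28 mm diameter, 4 mm thick, then a round grip (see pin_grip). Below: parallel shank 15 mm diameter for 14 mm, then a straight taper narrowing to a blunt 5 mm point at 54 mm
- pin_grip (a point): Middle of the pin's round grip, on the axis, 24 mm above the pin's origin. The grip is 22 mm diameter and runs from 4 to 42 mm above the origin
- pin_tip (a point): Centre of the pin's blunt point, 54 mm below the pin's origin
- holder: Dark cherry-wood block that stands fast on the counter, 70 x 70 x 62 mm high, with one upright 20 mm hole through its middle in which the pin stands. Origin at the centre of its underside
- bracket: Foot-rail bracket screwed on a cherry-wood mounting block, all fast on the counter. Origin on the counter under the bracket's hole, z up, y along the bracket. Block 100 mm (x) by 170 mm (y from -70 to +100 mm), 52 mm high, with a 36 mm clearance hole right through under the bracket's hole. Steel plate 60 mm (x) by 170 mm (y), 5.5 mm thick, top 64 mm above the counter; it does not move
- bracket_hole (a point): Centre of the round 17 mm hole in the fixed bracket plate, at the level of the plate's top face, 64 mm above the counter. The pin is home when its collar rests here
- rail_socket (a point): Centre of the bracket's rail socket, a black-lined steel tube 32 mm diameter lying across the plate along x at y = +72 mm of the bracket; its top is 102 mm above the counter
- disc_place (a point): Where the middle of the disc's hole belongs: on the bracket hole's axis, 58 mm above the counter (not measured on the disc). The round brass disc, 84 mm diameter, 6 mm thick, 0.3 kg, with a 17 mm hole in its middle, lies loose and flat between block and plate. It has slipped 7.5 to 9.5 mm in an unknown direction, any way round; it slides on the wood against 1 to 3 N plus the drag of the pin
- tumbler: Bystander: drinking glass, 72 mm diameter, 90 mm high, origin at the centre of its underside
- jar: Bystander: amber glass jar with a steel cap, 64 mm diameter, 85 mm high, origin at the centre of its underside
- screwdriver: Bystander: screwdriver with black handle, 190 mm long, lying on the counter along its own x
Mind the look-alikes: they are no part of the job. There is more than one size of the pin; the one meant has the size given above.

How it is judged:
By the outcome, as a careful person would: the job done as asked, in the order asked, and still so for the second after the job is handed in, with the robot touching nothing.
It also fails if it takes over 64 s, if anything falls off the work surface, if the arm or the gripper's body presses on something with over 40 N, if the wrist force passes 120 N, or if a joint passes its speed limit or range.

## Robot

A 6-joint arm with a two-finger parallel gripper is mounted at the origin on the work surface. World frame = base frame: x ahead of the robot, y to its left, z up, the work surface at z = 0. Lengths are in m, angles in rad, forces in N, time in s.
With the tool pointing down it reaches from about 0.275 to 0.85 m from the base axis. Payload 19 kg.
Tool frame: the origin (TCP) lies midway between the tips of the shut fingers; the grasp point (between the pads) lies 19 mm behind it; z points along the fingers, y is the line along which they close (so a half turn about z gives the same grasp; the last joint's range is limited). The gripper opens to 85 mm and grips with 20 to 120 N. Pads are 22 mm wide; open, the fingers measure 114 mm over their backs; the gripper's body (76 mm by 85 mm) begins 54 mm behind the grasp point. The pads swing forward as they close: fully open they stand 13 mm farther back than shut.
Start: joints at [0.978, 0.15, 1.437, -0, 1.554, -0.134], TCP at [0.255, 0.516, 0.231] pointing down, gripper open.
Joint ranges: [-2.8, 2.8], [-0.68, 2.1], [0.12, 2.68], [-1.39, 4.53], [0.16, 2.79], [-2.81, 2.81]. Speed limits (rad/s): [1.89, 1.89, 2.22, 3.01, 3.01, 3.01].

## Interface

Orientations are given as a rotation vector (axis times angle).
In Python, from bench import ctrl, imaging gives the robot as it stands.
- The arm moves only by the tool move_arm, never from a script. Its argument "deltas" is a list of rows, each a list of 2 entries, a list of its own where there are three numbers: the shift along the world's x, y, z scaled (see below), then the turn about the world's z scaled (see below). A call has 1 to 10 rows; each row is the pose to reach, as a shift and turn from the pose commanded when the call began; what a row does not reach only later rows make up. The controller multiplies each number of a shift by 0.2 m and each number of a turn by 45 degrees. A row lasts 1/12 s, in which the tool goes at most 41.7 mm and 7.16 degrees, less where a joint would pass 70% of its speed; a pose out of reach is approached as far as the arm can. A call with a number of a shift or a turn outside -1 to 1 is refused whole. A call with a gripper value outside its range is refused whole. "fingers" is the opening, from 0 (shut) to 1 (fully open), set as the call begins (left out, the last holds). The fingers move at their own pace and stop on an object; the grip force is fixed at half the most. Time passes only in rows, so rows that repeat a pose let the fingers close. It gives the time, the measured TCP pose, the force, the opening and the grip force at its end, in the units of the state.
- ctrl.state(): the state, without advancing time (a new reading comes with each control period).
- imaging.get_image(name): name is "scene" or "top" or "wrist"; returns the picture (480x640x3 uint8, red, green, blue); there is no depth.
- imaging.camera_info(name): a dict with "camera_matrix" (3x3 intrinsics, pixels), "eye" and "rotation" of the camera in the world; the wrist camera has in their place "hand_eye" (4x4, takes a point from camera to tool coordinates, whose origin is the TCP and whose axes are the flange's). Camera axes: x right, y up, looking along -z (the intrinsics and any distortion apply to the point x, -y, -z); pixel columns grow to the right and rows downward; lengths in m; the calibration is good to about 2 mm. A picture is of the moment at which its call begins: read the wrist's pose just before it. camera_info takes no time and is no camera call.
- ctrl.close_job(): hands the job in; it is judged then, once.
The state is a dict: "clock": time; "joints": joint angles; "joint_vel": joint speeds; "joint_efforts": joint torques, N m; "ee_pos": TCP position; "eef_rot": TCP orientation; "ft_force": force on the tool from outside, world axes, zero at the start; "moment": the same for the moment, N m; "width": finger opening in m; "grip_force": force on a finger pad.
Only numpy, scipy, OpenCV 4.12 (cv2) and the standard library are available. Lean on these libraries where they do the work, as an engineer would, in place of code of your own. Each camera call takes 0.05 s, during which the arm holds its last target. There are 200 camera calls.

## Working session

There is one attempt and no reset: what is moved stays moved. The work goes in short steps, Python scripts to look and compute and a tool call to move; the robot and the scene stay as the last step left them, time stands still between calls to the robot, and variables do not carry over. Pictures are saved under pics/ and viewed, at most 10 in all, crops included, and the job is handed in when it is done.

Besides the shell and the picture viewer there is one more tool, called after "Request:" in YAML: its name, and indented under it one key for each argument. move_arm: Moves the arm, as the interface text tells. Shifts and turns lie within -1 to 1; 1 stands for 0.2 m of shift or 45 degrees of turn. Its arguments: {"type":"object","properties":{"deltas":{"type":"array"},"fingers":{"type":"number"}},"required":["deltas"]}

```bash
mkdir -p pics; cat > h.py <<'E'
import numpy as np, cv2
from bench import ctrl, imaging
from scipy.spatial.transform import Rotation as R
def cam(n, st=None):
    c=imaging.camera_info(n); K=np.array(c["camera_matrix"])
    if "hand_eye" in c:
        H=np.array(c["hand_eye"]); Rw=R.from_rotvec(st["eef_rot"]).as_matrix()
        return K,np.array(st["ee_pos"])+Rw@H[:3,3],Rw@H[:3,:3]
    return K,np.array(c["eye"]),np.array(c["rotation"])
def ray(C,u,v):
    K,e,Rm=C; d=np.linalg.inv(K)@[u,v,1]; return e,Rm@(d*[1,-1,-1])
def onplane(C,u,v,z):
    e,d=ray(C,u,v); return e+d*(z-e[2])/d[2]
def proj(C,p):
    K,e,Rm=C; q=Rm.T@(np.array(p)-e); q=K@(q*[1,-1,-1]); return q[:2]/q[2]
def snap(n,f):
    st=ctrl.state(); im=imaging.get_image(n); cv2.imwrite(f"pics/{f}.png",im[:,:,::-1]); return st,im
E
python3 - <<'E'
from h import *
for n in("scene","top"): snap(n,n); print({k:v for k,v in imaging.camera_info(n).items()})
st,_=snap("wrist","w0"); print(imaging.camera_info("wrist")); print(st)
E
```

```text
{'camera_matrix': array([[480.27880233,   0.        , 326.78599893],
       [  0.        , 480.27880233, 235.16925077],
       [  0.        ,   0.        ,   1.        ]]), 'eye': array([ 1.01106915, -0.40680653,  0.54753608]), 'rotation': array([0.88446395, 0.37160322, 0.75017796])}
{'camera_matrix': array([[613.26707293,   0.        , 323.14842204],
       [  0.        , 613.26707293, 247.21585281],
       [  0.        ,   0.        ,   1.        ]]), 'eye': array([ 0.47661316, -0.00660068,  0.93669043]), 'rotation': array([ 0.11691409, -0.10888964, -1.56003977])}
{'camera_matrix': array([[344.18104303,   0.        , 325.29303873],
       [  0.        , 344.18104303, 232.66466525],
       [  0.        ,   0.        ,   1.        ]]), 'hand_eye': array([[-5.46864117e-05,  9.56101880e-01,  2.93034454e-01,
         7.57406561e-02],
       [ 9.99999976e-01,  1.14135519e-04, -1.85776016e-04,
         8.99948594e-04],
       [-2.11066438e-04,  2.93034437e-01, -9.56101864e-01,
        -1.42504514e-01],
       [ 0.00000000e+00,  0.00000000e+00,  0.00000000e+00,
         1.00000000e+00]])}
{'clock': 0.1, 'joints': array([ 9.77983441e-01,  1.50913853e-01,  1.43793305e+00, -2.35490982e-05,
        1.55379677e+00, -1.33997146e-01]), 'joint_vel': array([ 7.17938296e-04, -1.04142030e-03, -2.20820014e-03,  9.07224675e-05,
        3.67400527e-04,  2.97819846e-04]), 'joint_efforts': array([ 5.20183705e-03, -7.14383698e+01, -5.71789634e+01, -7.72669455e-05,
        7.12961191e-03,  3.90529635e-06]), 'ee_pos': array([0.25456238, 0.51534169, 0.23076533]), 'eef_rot': array([-7.14320474e-01, -3.05894415e+00,  1.55608529e-03]), 'ft_force': array([-0.66200475,  0.65218293, -0.57061441]), 'moment': array([ 0.03397371, -0.00525691,  0.05549719]), 'grip_force': 0.0, 'width': 0.0854951670323697}
```

View pictures.

```bash
sed -i 's/np.array(c\["rotation"\])$/R.from_rotvec(c["rotation"]).as_matrix()/' h.py
```

```text
(no output)
```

View pics/top.png

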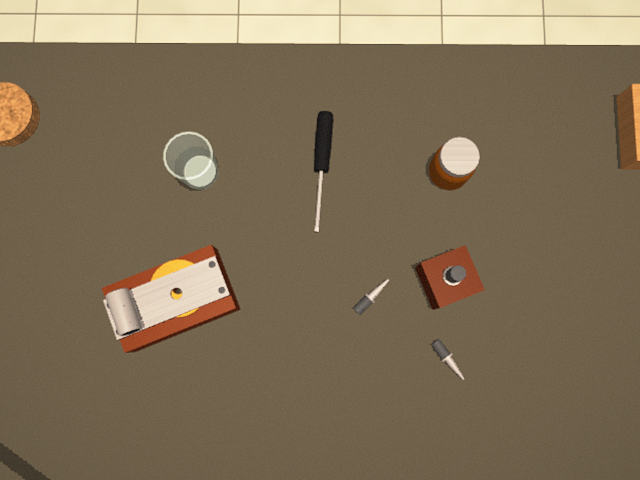

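View pics/scene.png

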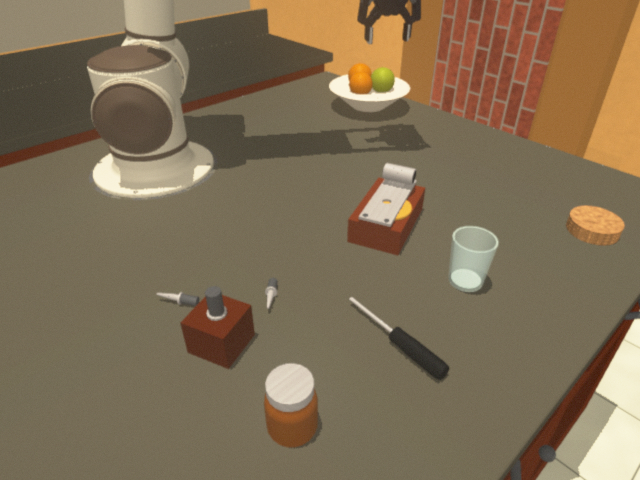

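```bash
python3 - <<'E'
from h import *
im=cv2.imread("pics/top.png"); C=cam("top")
a=cv2.resize(im[235:355,95:245],None,fx=4,fy=4,interpolation=cv2.INTER_CUBIC)
b=cv2.resize(im[240:315,410:490],None,fx=4,fy=4,interpolation=cv2.INTER_CUBIC)
o=np.zeros((480,800,3),np.uint8); o[:480,:600]=a; 
b=b[:, :200*1] if 0 else cv2.resize(b,(200,187)); o[:187,600:]=b; cv2.imwrite("pics/c1.png",o)
print("hole",onplane(C,177,294,.064),"grip top",onplane(C,457.5,272,.104),"collar",onplane(C,454,276,.066))
print(onplane(C,236,306,.052),onplane(C,213,247,.052))
E
```

```text
hole [0.53421523 0.20591058 0.064     ] grip top [ 0.56452325 -0.18518893  0.104     ] collar [ 0.56277556 -0.18822853  0.066     ]
[0.51842489 0.12313285 0.052     ] [0.60392806 0.15915779 0.052     ]
```

View pics/c1.png

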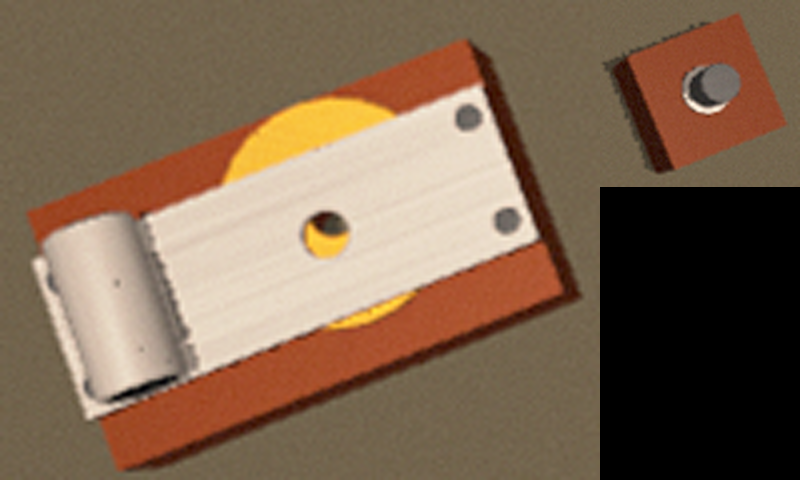

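Request:
move_arm:
  deltas:
    - [[0.7,-0.775,0],-0.91]
    - [[0.7,-0.775,0],-0.91]
    - [[0.7,-0.775,0],-0.91]
    - [[0.7,-0.775,0],-0.91]
    - [[0.7,-0.775,0],-0.91]
    - [[0.7,-0.775,0],-0.91]
    - [[0.7,-0.775,0],-0.91]
    - [[0.7,-0.775,0],-0.91]

```text
clock: 0.82
ee_pos: [0.3946, 0.3605, 0.2312]
eef_rot: [-1.736, -2.618, 0.0]
ft_force: [-1.0, 0.3, 0.2]
width: 0.0852
grip_force: 0.0
```

Request:
move_arm:
  deltas:
    - [[0.7,-0.775,0],0]
    - [[0.7,-0.775,0],0]
    - [[0.7,-0.775,0],0]
    - [[0.7,-0.775,0],0]
    - [[0.7,-0.775,0],0]
    - [[0.7,-0.775,0],0]
    - [[0.7,-0.775,0],0]
    - [[0.7,-0.775,0],0]

```text
clock: 1.48
ee_pos: [0.534, 0.2067, 0.231]
eef_rot: [-1.735, -2.618, 0.0]
ft_force: [-0.6, 0.6, -0.6]
width: 0.0854
grip_force: 0.0
```

```bash
python3 - <<'E'
from h import *
st,_=snap("wrist","w1"); print(st["ee_pos"],st["eef_rot"],st["clock"]); C=cam("wrist",st)
print(proj(C,[.534,.206,.064]))
E
```

```text
[0.53403231 0.20673322 0.231022  ] [-1.73462557e+00 -2.61832820e+00  3.78767069e-04] 1.4833
[324.99654763 214.07666821]
```

View pics/w1.png

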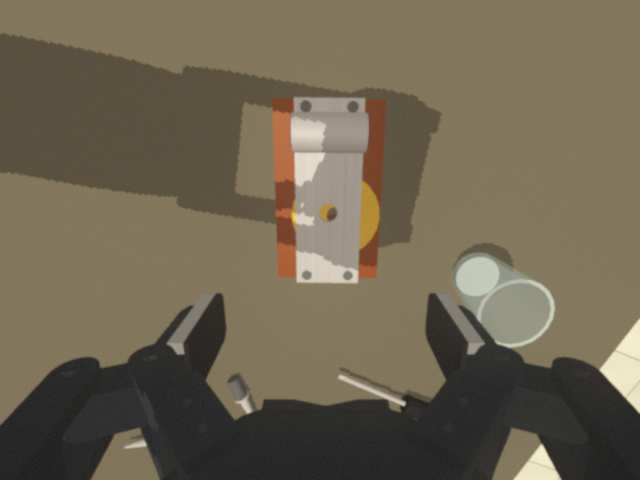

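```bash
cat >> h.py <<'E'
def hole(im_bgr,C,guess,half=16,f=8,thr=None):
    u,v=np.round(guess).astype(int); c=cv2.resize(im_bgr[v-half:v+half+1,u-half:u+half+1],None,fx=f,fy=f,interpolation=cv2.INTER_CUBIC)
    b=c[:,:,0]; t,m=cv2.threshold(b,0,255,cv2.THRESH_BINARY_INV+cv2.THRESH_OTSU)
    cs,_=cv2.findContours(m,cv2.RETR_EXTERNAL,cv2.CHAIN_APPROX_NONE)
    for k in cs:
        if cv2.contourArea(k)>30*f:
            (x,y),r=cv2.minEnclosingCircle(k); e=cv2.fitEllipse(k)
            U=(e[0][0]+.5)/f-.5+u-half; V=(e[0][1]+.5)/f-.5+v-half
            print("blob",round(U,2),round(V,2),"axes",np.round(np.array(e[1])/f,1),onplane(C,U,V,.064)[:2].round(4))
E
python3 - <<'E'
from h import *
st=ctrl.state()
hole(cv2.imread("pics/top.png"),cam("top"),(176.5,294)); hole(cv2.imread("pics/w1.png"),cam("wrist",st),(328,213),12)
# disc rim
im=cv2.imread("pics/top.png"); C=cam("top"); hsv=cv2.cvtColor(im,cv2.COLOR_BGR2HSV)
m=cv2.inRange(hsv,(15,150,120),(32,255,255)); m[:240]=0;m[340:]=0;m[:,250:]=0;m[:,:100]=0
hc=np.array([176.5,294]); pts=[]
cs,_=cv2.findContours(m,cv2.RETR_EXTERNAL,cv2.CHAIN_APPROX_NONE)
P=np.vstack([k[:,0] for k in cs if cv2.contourArea(k)>20])
h0=onplane(C,*hc,.064)[:2]
W=np.array([onplane(C,*p,.058)[:2] for p in P])
bx=np.array([.922,.388]); l=(W-h0)@bx; W=W[np.abs(l)>.0335]  # beyond plate edges
from scipy.optimize import least_squares
s=least_squares(lambda q:np.hypot(*(W-q).T)-.0418,h0,loss="soft_l1",f_scale=.001); print(len(W),s.x,"off from hole",s.x-h0,s.cost)
E
```

```text
blob 175.87 293.08 axes [11.4 11.8] [0.5355 0.2076]
blob 327.68 212.41 axes [16.4 17.5] [0.5355 0.2087]
82 [0.54196747 0.20539983] off from hole [ 0.00775782 -0.00122337] 0.00029847524675985726
```

```bash
python3 - <<'E'
from h import *
from scipy.optimize import least_squares
im=cv2.imread("pics/top.png"); C=cam("top"); f=6; x0,y0,x1,y1=140,250,215,325
c=cv2.resize(im[y0:y1,x0:x1],None,fx=f,fy=f,interpolation=cv2.INTER_CUBIC)
hsv=cv2.cvtColor(c,cv2.COLOR_BGR2HSV); m=cv2.inRange(hsv,(17,140,90),(32,255,255))
cs,_=cv2.findContours(m,cv2.RETR_EXTERNAL,cv2.CHAIN_APPROX_NONE)
h0=np.array([.5355,.2076]); bx=np.array([.922,.388]); A=[];I=[]
for k in cs:
    if cv2.contourArea(k)<300: continue
    W=np.array([onplane(C,(p[0]+.5)/f-.5+x0,(p[1]+.5)/f-.5+y0,.058)[:2] for p in k[:,0]])
    l=(W-h0)@bx; r=np.hypot(*(W-h0).T)
    print("contour",cv2.contourArea(k)/36,l.min().round(4),l.max().round(4),r.min().round(4),r.max().round(4))
    if r.max()<.015: I.append(W)
    else: A.append(W[np.abs(l)>.034])
A=np.vstack(A)
s=least_squares(lambda q:np.hypot(*(A-q).T)-.042,h0,loss="soft_l1",f_scale=.0005); res=s.fun
print("rim",len(A),(s.x-h0).round(4),"rms",res.std(),res.min(),res.max())
W=np.vstack(I); ht=h0+0
r=np.hypot(*(W-h0).T); J=W[r<.0068]
s=least_squares(lambda q:np.hypot(*(J-q).T)-.0085,h0+[.006,-.005]); print("inner",len(J),(s.x-h0).round(4),s.fun.std())
E
```

```text
contour 50.18055555555556 -0.0347 -0.0297 0.0297 0.0374
contour 53.44444444444444 -0.0072 0.0071 0.0004 0.0089
contour 364.6388888888889 0.0312 0.0493 0.0316 0.0497
rim 310 [ 0.0075 -0.0015] rms 0.0004656783250040729 -0.0016140697350105412 0.0010471681813366135
inner 84 [ 0.0073 -0.0026] 0.0016706735306395773
```

Request:
move_arm:
  deltas:
    - [[0.074,-0.984,0],0]
    - [[0.074,-0.984,0],0]
    - [[0.074,-0.984,0],0]
    - [[0.074,-0.984,0],0]
    - [[0.074,-0.984,0],0]
    - [[0.074,-0.984,0],0]

```text
clock: 2.03
ee_pos: [0.5493, 0.0058, 0.2314]
eef_rot: [1.739, 2.615, -0.002]
ft_force: [-0.1, -0.2, -0.1]
width: 0.0856
grip_force: 0.0
```

Request:
move_arm:
  deltas:
    - [[0.074,-0.984,0],0]
    - [[0.074,-0.984,0],0]
    - [[0.074,-0.984,0],0]
    - [[0.074,-0.984,0],0]
    - [[0.074,-0.984,0],0]
    - [[0.074,-0.984,0],0]
    - [[0.074,-0.984,0],0]
    - [[0.074,-0.984,0],0]

```text
clock: 2.7
ee_pos: [0.5645, -0.1863, 0.2314]
eef_rot: [-1.736, -2.618, -0.0]
ft_force: [-0.2, 0.9, -0.1]
width: 0.0855
grip_force: 0.0
```

```bash
python3 - <<'E'
from h import *
st,im=snap("wrist","w2"); print(st["ee_pos"],st["clock"]); C=cam("wrist",st)
print("gripTop",proj(C,[.5645,-.185,.104]),"collar",proj(C,[.5635,-.1875,.066]))
u,v=np.round(proj(C,[.564,-.186,.08])).astype(int); b=im[v-45:v+45,u-60:u+60,::-1]
cv2.imwrite("pics/c2.png",cv2.resize(b,None,fx=6,fy=6,interpolation=cv2.INTER_CUBIC)); print(u-60,v-45)
E
```

```text
[ 0.56447929 -0.18629234  0.23135146] 2.7
gripTop [325.82390852 223.59388382] collar [323.70900037 214.55814878]
265 172
```

View pics/c2.png

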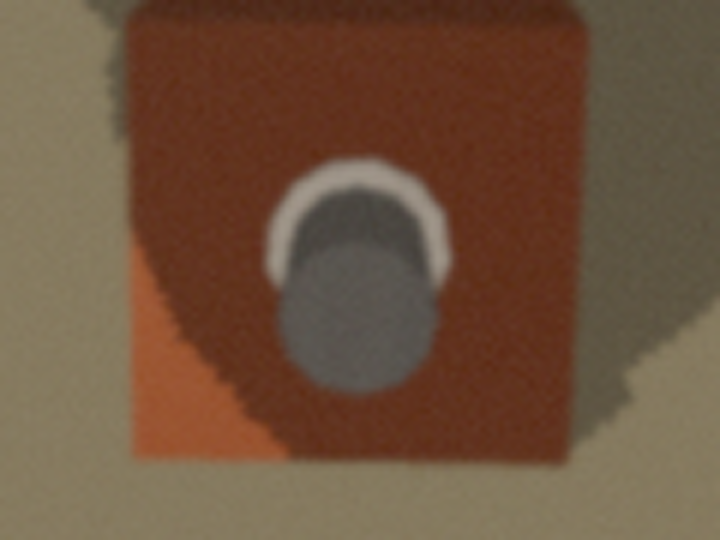

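```bash
python3 - <<'E'
from h import *
st=ctrl.state(); C=cam("wrist",st)
print(onplane(C,324.7,224.8-.0,.104),onplane(C,324.7,213.4,.066))
E
```

```text
[ 0.56412593 -0.18613666  0.104     ] [ 0.56399391 -0.18597897  0.066     ]
```

Request:
move_arm:
  deltas:
    - [[-0.002,0.002,-0.2],0]
    - [[-0.002,0.002,-0.4],0]
    - [[-0.002,0.002,-0.55],0]
    - [[-0.002,0.002,-0.67],0]
    - [[-0.002,0.002,-0.75],0]
    - [[-0.002,0.002,-0.79],0]
    - [[-0.002,0.002,-0.79],0]
    - [[-0.002,0.002,-0.79],0]

```text
clock: 3.42
ee_pos: [0.5643, -0.1869, 0.0742]
eef_rot: [1.737, 2.617, 0.0]
ft_force: [0.1, -0.2, 0.9]
width: 0.0854
grip_force: 0.0
```

Request:
move_arm:
  deltas:
    - [[0,0,0],0]
    - [[0,0,0],0]
    - [[0,0,0],0]
    - [[0,0,0],0]
    - [[0,0,0],0]
    - [[0,0,0],0]
    - [[0,0,0],0]
    - [[0,0,0],0]
    - [[0,0,0],0]
    - [[0,0,0],0]
  fingers: 0

```text
clock: 4.25
ee_pos: [0.564, -0.1878, 0.0738]
eef_rot: [1.739, 2.616, 0.0]
ft_force: [-1.1, 0.6, 5.0]
width: 0.0205
grip_force: 58.5
```

Request:
move_arm:
  deltas:
    - [[0,0,0],0]
    - [[0,0,0],0]
    - [[0,0,0],0]
    - [[0,0,0],0]

```text
clock: 4.58
ee_pos: [0.564, -0.1878, 0.0738]
eef_rot: [1.739, 2.616, 0.0]
ft_force: [-0.3, 1.5, 6.3]
width: 0.0205
grip_force: 58.5
```

Request:
move_arm:
  deltas:
    - [[0,0,0.05],0]
    - [[0,0,0.15],0]
    - [[0,0,0.3],0]
    - [[0,0,0.45],0]
    - [[0,0,0.6],0]
    - [[0,0,0.75],0]
    - [[0,0,0.785],0]
    - [[0,0,0.785],0]
    - [[0,0,0.785],0]
    - [[0,0,0.785],0]

```text
clock: 5.42
ee_pos: [0.5634, -0.1875, 0.2287]
eef_rot: [-1.738, -2.614, 0.001]
ft_force: [-0.6, 0.3, -1.4]
width: 0.0201
grip_force: 58.7
```

```bash
python3 - <<'E'
from h import *
st,im=snap("wrist","w3"); print(st["ee_pos"],st["eef_rot"],st["ft_force"],st["moment"],st["width"]); C=cam("wrist",st)
p=np.array(st["ee_pos"])
print("tip",proj(C,p-[0,0,.0658]),"collar",proj(C,p-[0,0,.012]))
cv2.imwrite("pics/c3.png",cv2.resize(im[170:370,220:430,::-1],None,fx=3,fy=3)[:600,:800])
E
```

```text
[ 0.56336741 -0.18749662  0.22872337] [-1.73820519e+00 -2.61419795e+00  5.79211681e-04] [-0.62640571  0.25426912 -1.40790424] [-0.02469087 -0.02127507  0.00075268] 0.020110982479742027
tip [325.32322628 251.07799538] collar [325.13888831 288.38845758]
```

View pics/c3.png

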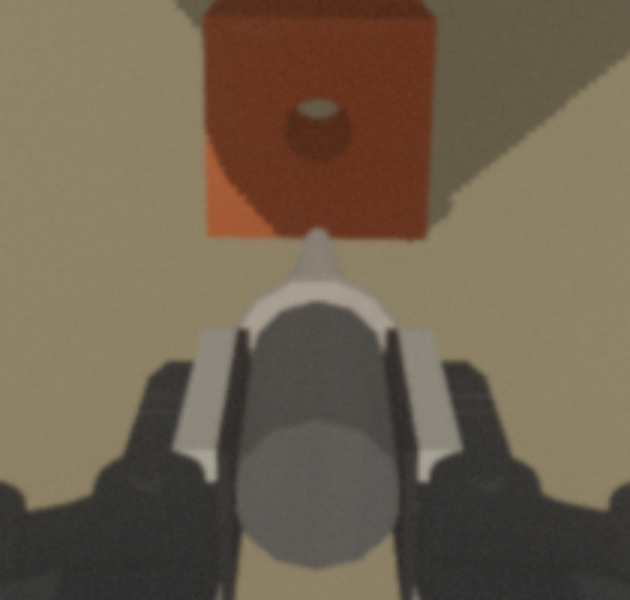

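```bash
python3 - <<'E'
from h import *
st=ctrl.state(); C=cam("wrist",st); p=np.array(st["ee_pos"]); Rw=R.from_rotvec(st["eef_rot"]).as_matrix()
def t(u,v,dz): print((Rw.T@(onplane(C,u,v,p[2]+dz)-p)).round(4))
t(326,246.7,-.0658)   # far edge of tip: expect +x .0025
t(326,263.3,-.0078)   # collar top far edge: expect .014 
t(326,263.3,-.0118)
t(220+318/3,170+421/3,.0302); t(220+318/3,170+567/3,.0302) # grip top far/near: +-.011
t(220+237/3,170+495/3,.0302); t(220+400/3,170+495/3,.0302)
E
```

```text
[0.0029 0.0005 0.0658]
[0.015  0.0004 0.0078]
[0.0134 0.0004 0.0118]
[ 0.0119  0.0004 -0.0302]
[-0.0091  0.0004 -0.0302]
[ 0.0015 -0.0098 -0.0302]
[ 0.0015  0.0106 -0.0302]
```

Request:
move_arm:
  deltas:
    - [[-0.061,0.3,0],0]
    - [[-0.061,0.5,0],0]
    - [[-0.061,0.7,0],0]
    - [[-0.061,0.9,0],0]
    - [[-0.061,0.986,0],0]
    - [[-0.061,0.986,0],0]

```text
clock: 5.97
ee_pos: [0.5509, 0.0145, 0.2293]
eef_rot: [-1.733, -2.618, -0.001]
ft_force: [0.1, -0.1, -0.9]
width: 0.0206
grip_force: 58.9
```

Request:
move_arm:
  deltas:
    - [[-0.061,0.2,0],0]
    - [[-0.061,0.4,0],0]
    - [[-0.061,0.6,0],0]
    - [[-0.061,0.8,0],0]
    - [[-0.061,0.93,0],0]
    - [[-0.061,0.986,0],0]
    - [[-0.061,0.986,0],0]
    - [[-0.061,0.986,0],0]
    - [[-0.061,0.986,0],0]

```text
clock: 6.72
ee_pos: [0.5395, 0.2056, 0.2297]
eef_rot: [-1.74, -2.615, 0.002]
ft_force: [-0.7, -0.3, -2.3]
width: 0.0202
grip_force: 59.0
```

Request:
move_arm:
  deltas:
    - [[-0.002,0.0065,-0.15],0]
    - [[-0.002,0.0065,-0.3],0]
    - [[-0.002,0.0065,-0.4],0]
    - [[-0.002,0.0065,-0.44],0]
    - [[-0.002,0.0065,-0.46],0]
    - [[-0.002,0.0065,-0.46],0]
    - [[-0.002,0.0065,-0.46],0]
    - [[-0.002,0.0065,-0.46],0]

```text
clock: 7.38
ee_pos: [0.5397, 0.2079, 0.1397]
eef_rot: [1.739, 2.615, 0.002]
ft_force: [0.3, -0.1, -0.1]
width: 0.0204
grip_force: 59.0
```

```bash
python3 - <<'E'
from h import *
st,im=snap("wrist","w4"); print(st["ee_pos"],st["ft_force"],st["clock"]); C=cam("wrist",st)
p=np.array(st["ee_pos"]); print("tip",proj(C,p+[.0002,.0006,-.0658]),"hole",proj(C,[.5355,.2083,.064]))
_,s=snap("scene","s4"); 
D=cam("scene"); a=proj(D,[.5393,.2075,.072]); u,v=np.round(a).astype(int); print(a,proj(D,[.5355,.2083,.064]))
o=np.zeros((600,800,3),np.uint8); x=cv2.resize(im[180:280,275:375,::-1],(400,400),interpolation=cv2.INTER_CUBIC)
y=cv2.resize(s[v-35:v+35,u-35:u+35,::-1],(400,400),interpolation=cv2.INTER_CUBIC); o[:400,:400]=x;o[:400,400:]=y;print(u-35,v-35)
cv2.imwrite("pics/c4.png",o[:400])
E
```

```text
[0.53971607 0.20792637 0.13972821] [ 0.3391693  -0.11049138 -0.09330731] 7.3833
tip [325.61396546 250.18444378] hole [319.36029338 243.00748278]
[388.35767251 196.95796688] [386.74297505 199.63664712]
353 162
```

View pics/c4.png

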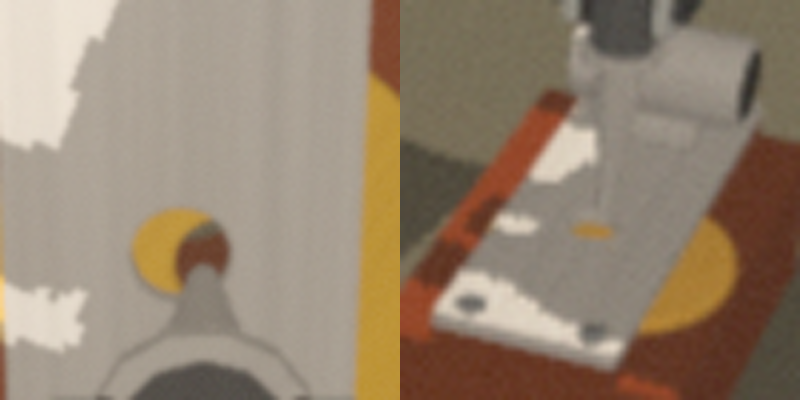

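Request:
move_arm:
  deltas:
    - [[0.001,-0.0075,-0.02],0]
    - [[0.001,-0.0075,-0.045],0]
    - [[0.001,-0.0075,-0.045],0]
    - [[0.001,-0.0075,-0.045],0]

```text
clock: 7.82
ee_pos: [0.539, 0.2064, 0.1288]
eef_rot: [-1.739, -2.616, 0.001]
ft_force: [0.4, -0.5, -1.6]
width: 0.0202
grip_force: 59.0
```

Request:
move_arm:
  deltas:
    - [[0,0,-0.005],0]
    - [[0,0,-0.01],0]
    - [[0,0,-0.01],0]

```text
clock: 8.07
ee_pos: [0.5392, 0.2065, 0.1271]
eef_rot: [-1.739, -2.616, 0.0]
ft_force: [0.3, -0.1, -1.2]
width: 0.0203
grip_force: 59.0
```

Request:
move_arm:
  deltas:
    - [[0,0,-0.005],0]
    - [[0,0,-0.01],0]
    - [[0,0,-0.01],0]

```text
clock: 8.32
ee_pos: [0.5392, 0.2065, 0.1251]
eef_rot: [-1.739, -2.616, 0.0]
ft_force: [-0.9, -0.1, -1.4]
width: 0.0209
grip_force: 59.0
```

Request:
move_arm:
  deltas:
    - [[0.003,0,0],0]
    - [[0.003,0,-0.005],0]
    - [[0.003,0,-0.01],0]
    - [[0.003,0,-0.01],0]

```text
clock: 8.65
ee_pos: [0.5398, 0.2065, 0.123]
eef_rot: [-1.739, -2.616, 0.0]
ft_force: [0.2, -0.1, -2.6]
width: 0.0209
grip_force: 59.0
```

Request:
move_arm:
  deltas:
    - [[0,0,-0.005],0]
    - [[0,0,-0.01],0]
    - [[0,0,-0.01],0]

```text
clock: 8.9
ee_pos: [0.5398, 0.2065, 0.121]
eef_rot: [-1.739, -2.616, 0.0]
ft_force: [-0.2, -0.7, -1.5]
width: 0.0203
grip_force: 59.0
```

Request:
move_arm:
  deltas:
    - [[0,0,-0.005],0]
    - [[0,0,-0.01],0]
    - [[0,0,-0.01],0]

```text
clock: 9.15
ee_pos: [0.5398, 0.2065, 0.119]
eef_rot: [-1.739, -2.616, 0.0]
ft_force: [1.1, -0.9, -1.5]
width: 0.0204
grip_force: 59.0
```

Request:
move_arm:
  deltas:
    - [[0,0,-0.005],0]
    - [[0,0,-0.01],0]
    - [[0,0,-0.01],0]

```text
clock: 9.4
ee_pos: [0.5398, 0.2065, 0.117]
eef_rot: [-1.739, -2.616, 0.0]
ft_force: [-1.5, 0.3, -1.4]
width: 0.0204
grip_force: 59.0
```

Request:
move_arm:
  deltas:
    - [[0,0,-0.005],0]
    - [[0,0,-0.012],0]
    - [[0,0,-0.012],0]

```text
clock: 9.65
ee_pos: [0.5398, 0.2065, 0.1146]
eef_rot: [-1.739, -2.616, 0.001]
ft_force: [0.5, 0.2, -1.3]
width: 0.0204
grip_force: 59.0
```

Request:
move_arm:
  deltas:
    - [[-0.005,0.001,0],0]
    - [[-0.01,0.002,0],0]
    - [[-0.01,0.002,0],0]

```text
clock: 9.9
ee_pos: [0.5378, 0.2069, 0.1149]
eef_rot: [1.739, 2.616, 0.0]
ft_force: [0.7, 0.3, -1.2]
width: 0.0204
grip_force: 58.7
```

Request:
move_arm:
  deltas:
    - [[-0.005,0.001,0],0]
    - [[-0.01,0.002,0],0]
    - [[-0.01,0.002,0],0]

```text
clock: 10.15
ee_pos: [0.5357, 0.2073, 0.1149]
eef_rot: [1.739, 2.616, -0.0]
ft_force: [0.6, -0.6, -1.4]
width: 0.0205
grip_force: 58.7
```

Request:
move_arm:
  deltas:
    - [[-0.005,0.001,0],0]
    - [[-0.008,0.0015,0],0]
    - [[-0.008,0.0015,0],0]

```text
clock: 10.4
ee_pos: [0.5342, 0.2076, 0.1149]
eef_rot: [-1.739, -2.616, 0.0]
ft_force: [1.5, 0.0, -1.6]
width: 0.0209
grip_force: 58.7
```

Request:
move_arm:
  deltas:
    - [[-0.003,0.0005,0],0]
    - [[-0.005,0.001,0],0]
    - [[-0.005,0.001,0],0]

```text
clock: 10.65
ee_pos: [0.5332, 0.2078, 0.1149]
eef_rot: [-1.739, -2.616, 0.0]
ft_force: [1.9, -0.2, -1.7]
width: 0.0204
grip_force: 58.7
```

Request:
move_arm:
  deltas:
    - [[-0.003,0.0005,0],0]
    - [[-0.005,0.001,0],0]
    - [[-0.005,0.001,0],0]

```text
clock: 10.9
ee_pos: [0.5322, 0.208, 0.1149]
eef_rot: [-1.739, -2.616, 0.0]
ft_force: [2.1, 0.0, -1.1]
width: 0.0203
grip_force: 58.7
```

```bash
python3 - <<'E'
from h import *
st,im=snap("wrist","w5"); print(st["ee_pos"],st["ft_force"],st["clock"])
x=cv2.resize(im[180:280,255:395,::-1],None,fx=5,fy=5,interpolation=cv2.INTER_CUBIC); cv2.imwrite("pics/c5.png",x)
E
```

```text
[0.53218656 0.20801093 0.11489675] [ 2.07124896  0.01108072 -1.0572874 ] 10.9
```

View pics/c5.png

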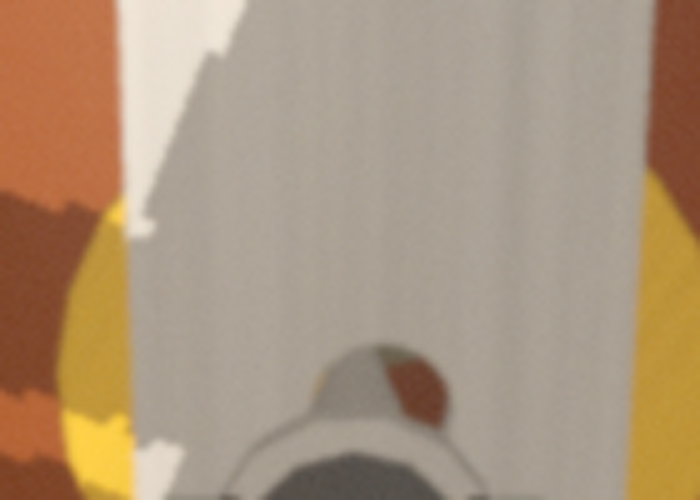

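```bash
python3 - <<'E'
from h import *
st=ctrl.state(); C=cam("wrist",st); p=np.array(st["ee_pos"]); Rw=R.from_rotvec(st["eef_rot"]).as_matrix()
for u,v in((331.4,262.2),(331.1,262.6)):
  h=onplane(C,u,v,.064); print(h,(Rw.T@(h-p))[:2])
E
```

```text
[0.53639248 0.20781538 0.064     ] [-0.00179198  0.00377219]
[0.53632708 0.20750658 0.064     ] [-0.00205142  0.00359239]
```

Request:
move_arm:
  deltas:
    - [[0.01,-0.002,0],0]
    - [[0.0195,-0.0045,0],0]
    - [[0.0195,-0.0045,0],0]
    - [[0.0195,-0.0045,-0.01],0]
    - [[0.0195,-0.0045,-0.02],0]
    - [[0.0195,-0.0045,-0.02],0]

```text
clock: 11.45
ee_pos: [0.5359, 0.2071, 0.1103]
eef_rot: [-1.739, -2.616, 0.001]
ft_force: [0.2, -0.2, -1.8]
width: 0.0203
grip_force: 58.8
```

Request:
move_arm:
  deltas:
    - [[0,0,-0.01],0]
    - [[0,0,-0.02],0]
    - [[0,0,-0.025],0]
    - [[0,0,-0.025],0]

```text
clock: 11.78
ee_pos: [0.536, 0.2071, 0.1055]
eef_rot: [-1.739, -2.616, 0.001]
ft_force: [-0.1, 0.5, -1.3]
width: 0.0208
grip_force: 58.8
```

Request:
move_arm:
  deltas:
    - [[0,0,-0.01],0]
    - [[0,0,-0.02],0]
    - [[0,0,-0.02],0]

```text
clock: 12.03
ee_pos: [0.536, 0.2071, 0.1014]
eef_rot: [-1.739, -2.616, 0.001]
ft_force: [0.0, -0.6, -1.5]
width: 0.0205
grip_force: 58.8
```

Request:
move_arm:
  deltas:
    - [[0,0,-0.01],0]
    - [[0,0,-0.02],0]
    - [[0,0,-0.02],0]

```text
clock: 12.28
ee_pos: [0.536, 0.207, 0.0974]
eef_rot: [-1.739, -2.616, 0.001]
ft_force: [0.4, 0.3, -0.4]
width: 0.0209
grip_force: 58.8
```

Request:
move_arm:
  deltas:
    - [[0,0,-0.005],0]
    - [[0,0,-0.01],0]
    - [[0,0,-0.015],0]
    - [[0,0,-0.015],0]

```text
clock: 12.62
ee_pos: [0.5361, 0.2071, 0.0946]
eef_rot: [-1.739, -2.616, 0.0]
ft_force: [-0.7, -0.6, -0.9]
width: 0.0202
grip_force: 58.8
```

Request:
move_arm:
  deltas:
    - [[0,0,-0.005],0]
    - [[0,0,-0.01],0]
    - [[0,0,-0.01],0]

```text
clock: 12.87
ee_pos: [0.5361, 0.2071, 0.0926]
eef_rot: [-1.739, -2.616, 0.0]
ft_force: [0.8, 0.3, -1.5]
width: 0.0202
grip_force: 58.8
```

Request:
move_arm:
  deltas:
    - [[0,0,-0.005],0]
    - [[0,0,-0.01],0]
    - [[0,0,-0.01],0]

```text
clock: 13.12
ee_pos: [0.5361, 0.2071, 0.0906]
eef_rot: [-1.739, -2.616, 0.0]
ft_force: [-0.5, 0.9, -1.2]
width: 0.0203
grip_force: 58.8
```

Request:
move_arm:
  deltas:
    - [[0,0,-0.005],0]
    - [[0,0,-0.01],0]
    - [[0,0,-0.01],0]

```text
clock: 13.37
ee_pos: [0.5361, 0.2071, 0.0886]
eef_rot: [-1.739, -2.616, 0.0]
ft_force: [-0.1, -0.1, -1.1]
width: 0.0206
grip_force: 58.8
```

Request:
move_arm:
  deltas:
    - [[0,0,-0.005],0]
    - [[0,0,-0.01],0]
    - [[0,0,-0.01],0]

```text
clock: 13.62
ee_pos: [0.5361, 0.2071, 0.0867]
eef_rot: [-1.739, -2.616, 0.0]
ft_force: [0.8, -0.2, -0.8]
width: 0.0204
grip_force: 58.8
```

Request:
move_arm:
  deltas:
    - [[0,0,-0.005],0]
    - [[0,0,-0.01],0]
    - [[0,0,-0.01],0]

```text
clock: 13.87
ee_pos: [0.5363, 0.2071, 0.0848]
eef_rot: [1.739, 2.616, 0.0]
ft_force: [2.6, 0.4, -1.4]
width: 0.0205
grip_force: 58.8
```

Request:
move_arm:
  deltas:
    - [[0,0,-0.005],0]
    - [[0,0,-0.01],0]
    - [[0,0,-0.01],0]

```text
clock: 14.12
ee_pos: [0.5363, 0.2071, 0.0828]
eef_rot: [1.739, 2.616, 0.0]
ft_force: [2.5, -0.4, -0.4]
width: 0.0203
grip_force: 58.9
```

Request:
move_arm:
  deltas:
    - [[0,0,-0.005],0]
    - [[0,0,-0.01],0]
    - [[0,0,-0.01],0]

```text
clock: 14.37
ee_pos: [0.5362, 0.2071, 0.0808]
eef_rot: [1.739, 2.616, 0.0]
ft_force: [2.3, -0.8, -0.5]
width: 0.0204
grip_force: 59.0
```

Request:
move_arm:
  deltas:
    - [[0,0,-0.005],0]
    - [[0,0,-0.01],0]
    - [[0,0,-0.01],0]

```text
clock: 14.62
ee_pos: [0.5361, 0.2071, 0.0787]
eef_rot: [-1.739, -2.616, 0.0]
ft_force: [2.9, -0.5, -0.1]
width: 0.0201
grip_force: 59.0
```

Request:
move_arm:
  deltas:
    - [[0,0,-0.005],0]
    - [[0,0,-0.005],0]
    - [[0,0,-0.005],0]

```text
clock: 14.87
ee_pos: [0.536, 0.2071, 0.0777]
eef_rot: [-1.739, -2.616, 0.0]
ft_force: [3.1, -0.4, -0.4]
width: 0.0202
grip_force: 59.0
```

Very smooth; now seek the collar contact in 0.6 mm steps.

Request:
move_arm:
  deltas:
    - [[0,0,-0.003],0]
    - [[0,0,-0.003],0]
    - [[0,0,-0.003],0]

```text
clock: 15.12
ee_pos: [0.536, 0.2071, 0.0772]
eef_rot: [-1.739, -2.616, 0.0]
ft_force: [2.4, -0.3, -0.4]
width: 0.0204
grip_force: 59.0
```

Request:
move_arm:
  deltas:
    - [[0,0,-0.003],0]
    - [[0,0,-0.003],0]
    - [[0,0,-0.003],0]

```text
clock: 15.37
ee_pos: [0.5361, 0.2071, 0.0766]
eef_rot: [-1.739, -2.616, 0.0]
ft_force: [2.6, -0.2, -1.5]
width: 0.0204
grip_force: 59.0
```

Request:
move_arm:
  deltas:
    - [[0,0,-0.003],0]
    - [[0,0,-0.003],0]
    - [[0,0,-0.003],0]

```text
clock: 15.62
ee_pos: [0.5361, 0.2071, 0.076]
eef_rot: [-1.739, -2.616, 0.0]
ft_force: [1.7, 0.1, -1.1]
width: 0.0201
grip_force: 59.0
```

Request:
move_arm:
  deltas:
    - [[0,0,-0.003],0]
    - [[0,0,-0.003],0]
    - [[0,0,-0.003],0]

```text
clock: 15.87
ee_pos: [0.5362, 0.2071, 0.0758]
eef_rot: [1.739, 2.616, 0.0]
ft_force: [-1.7, -0.5, 4.8]
width: 0.0205
grip_force: 59.7
```

Request:
move_arm:
  deltas:
    - [[0,0,-0.002],0]
    - [[0,0,-0.002],0]
    - [[0,0,-0.002],0]

```text
clock: 16.12
ee_pos: [0.5362, 0.2071, 0.0757]
eef_rot: [1.739, 2.616, 0.0]
ft_force: [-3.2, -1.6, 10.1]
width: 0.0205
grip_force: 60.3
```

Request:
move_arm:
  deltas:
    - [[0,0,0.002],0]
    - [[0,0,0.002],0]

```text
clock: 16.28
ee_pos: [0.5362, 0.2071, 0.0758]
eef_rot: [1.739, 2.616, 0.0]
ft_force: [-1.7, -1.6, 6.9]
width: 0.0206
grip_force: 59.4
```

Request:
move_arm:
  deltas:
    - [[0,0,0],0]
    - [[0,0,0],0]
    - [[0,0,0],0]
    - [[0,0,0],0]
    - [[0,0,0],0]
    - [[0,0,0],0]
    - [[0,0,0],0]
    - [[0,0,0],0]
  fingers: 1

```text
clock: 16.95
ee_pos: [0.5361, 0.2071, 0.0755]
eef_rot: [-1.739, -2.616, 0.0]
ft_force: [1.1, -1.0, 0.3]
width: 0.0855
grip_force: 0.0
```

Request:
move_arm:
  deltas:
    - [[0,0,0.05],0]
    - [[0,0,0.15],0]
    - [[0,0,0.3],0]
    - [[0,0,0.5],0]
    - [[0,0,0.7],0]
    - [[0,0,0.8],0]
    - [[0,0,0.8],0]
    - [[0,0,0.8],0]

```text
clock: 17.62
ee_pos: [0.5364, 0.2072, 0.2373]
eef_rot: [1.738, 2.615, 0.003]
ft_force: [-0.1, -0.1, -0.8]
width: 0.0855
grip_force: 0.0
```

```bash
python3 - <<'E'
from h import *
st,im=snap("wrist","w6"); C=cam("wrist",st); _,s=snap("scene","s6"); print(st["ee_pos"],st["clock"])
print("collar",proj(C,[.5363,.2077,.068]),"top",proj(C,[.5363,.2077,.106]))
x=cv2.resize(im[150:250,275:375,::-1],(400,400),interpolation=cv2.INTER_CUBIC)
y=cv2.resize(s[150:250,340:440,::-1],(400,400),interpolation=cv2.INTER_CUBIC)
cv2.imwrite("pics/c6.png",np.hstack([x,y]))
E
```

```text
[0.53644211 0.20719565 0.23728269] 17.6167
collar [324.82676641 212.08552168] top [324.87614148 222.97074182]
```

View pics/c6.png

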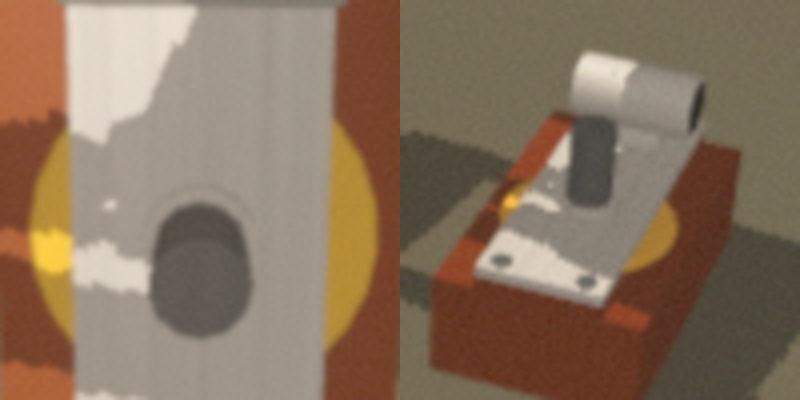

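The pin stands upright with its collar flat on the plate: collar near (200,245) and grip top near (200,290) in the left crop. The disc shows evenly on both sides. The hand is clear, so I'm handing in.

```bash
python3 -c "
from bench import ctrl
print(ctrl.close_job())"
```

```text
the job is handed in; nothing more can be done
None
```

The pin is home: its collar sits on the bracket plate, the disc is pulled into line, the gripper has let go and is clear, and the job is handed in at about 18 s with readings of no more than about 10 N while working the pin.

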